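# Sweep the steel offcuts into the scrap bay

## Task

Clear the welding bench: with the fingers, sweep the three bare-steel offcuts along the bench top into the yellow three-sided scrap bay, so that each lies wholly inside it. Slide them gently along the bench without lifting or flicking them, and leave the blue bracket, the green tin and the red magnet where they are.

Things in the scene. Friction and masses are not known exactly. Their poses are not given: they have to be found in the camera images.
- bay: Scrap bay fixed to the bench: three yellow steel walls 25 mm high, 6 mm thick, round an area 110 mm deep (its x) by 280 mm wide (its y); the bench top is its floor, with no step. Origin: centre of that area, at bench height. +x points to the back wall (inner face at +55 mm), the open mouth is at x = -55 mm, facing the robot; side walls' inner faces at y = +-140 mm.
- bay_mouth (a point): Middle of the bay's open mouth, on the bench top, at the outer edge of the 6 mm wide yellow line painted across the mouth; axes as the bay's (x inwards, y along the mouth). Outside each side wall is a flat foot 25 mm wide and 3 mm high.
- flat_offcut: Bare bright-steel offcut of flat bar, 40 (its x) by 20 (its y) by 14 mm high, loose on the bench, about 85 g. Origin: centre of its underside, z up.
- square_offcut: Bare bright-steel offcut of square bar, 26 by 26 by 22 mm high, loose, about 115 g. Origin: centre of its underside, z up.
- slug: Bare bright-steel round slug, diameter 30 mm, 16 mm high, lying flat, loose, about 85 g. Origin: centre of its underside, z up.
- bracket: Finished part, to be left alone: blue L-bracket, base plate 40 (its x) by 32 (its y) by 6 mm, with an upright 6 mm thick at the base's +x edge reaching 38 mm high; loose, 150 g. It lies in one row, some 10 cm apart, with the three offcuts, about 12 cm in front of the bay's mouth; which lies where changes. Origin: centre of its underside, z up.
- tin: Round green tin with a bright disc on its lid, to be left alone: diameter 72 mm, 50 mm high, 350 g, beyond one end of the row. Origin: centre of its underside, z up.
- magnet: Red welding magnet, to be left alone: block 75 (its x) by 50 (its y) by 18 mm high, 350 g, beyond the other end of the row. Origin: centre of its underside, z up.

How it is judged:
At the end, for the whole second after the job is handed in: Each offcut rests on the bench inside the bay, its centre past the outer edge of the mouth line by at least 9 mm (flat bar), 12 mm (square bar) or 14 mm (slug); the blue bracket, green tin and red magnet are upright and within 15 mm of where they began (x of flat_offcut in the frame of bay_mouth between 0.009 and 0.112 m and y of flat_offcut in the frame of bay_mouth between -0.14 and 0.14 m and height (world z) of each of flat_offcut, square_offcut, slug below 0.02 m and linear speed of each of flat_offcut, square_offcut, slug below 0.02 m/s and x of square_offcut in the frame of bay_mouth between 0.012 and 0.112 m and y of square_offcut in the frame of bay_mouth between -0.14 and 0.14 m and x of slug in the frame of bay_mouth between 0.014 and 0.112 m and y of slug in the frame of bay_mouth between -0.14 and 0.14 m and distance of each of bracket, tin, magnet from where it was at the start of the episode below 0.015 m and angle between each of bracket, tin, magnet's own z axis and vertical below 0.15 rad); the robot touches nothing.
It fails at once if an offcut is lifted (its origin more than 25 mm above the bench) (height (world z) of any of flat_offcut, square_offcut, slug above 0.025 m).
It fails at once if an offcut is flicked or thrown (faster than 0.8 m/s) (linear speed of any of flat_offcut, square_offcut, slug above 0.8 m/s).
It fails at once if the bracket, tin or magnet is displaced by more than 15 mm (distance of any of bracket, tin, magnet from where it was at the start of the episode above 0.015 m).
It fails at once if the bracket, tin or magnet is tipped (angle between any of bracket, tin, magnet's own z axis and vertical above 0.35 rad).
It also fails if it takes over 54 s, if anything falls off the work surface, if the arm or the gripper's body presses on something with over 40 N, if the wrist force passes 120 N, or if a joint passes its speed limit or range.

## Robot

A 6-joint arm with a two-finger parallel gripper is mounted at the origin on the work surface. World frame = base frame: x ahead of the robot, y to its left, z up, the work surface at z = 0. Lengths are in m, angles in rad, forces in N, time in s.
With the tool pointing down it reaches from about 0.3 to 0.875 m from the base axis. Payload 6.4 kg.
Tool frame: the origin (TCP) lies between the finger pads; the fingertips stand 25 mm ahead of it and the grasp point (between the pads) lies 6 mm ahead of it; z points along the fingers, y is the line along which they close (so a half turn about z gives the same grasp; the last joint's range is limited). The gripper opens to 85 mm and grips with 20 to 120 N. Pads are 22 mm wide; open, the fingers measure 114 mm over their backs; the gripper's body (76 mm by 85 mm) begins 54 mm behind the grasp point. The pads swing forward as they close: fully open they stand 13 mm farther back than shut.
Start: joints at [-1.314, 0.181, 1.607, -0, 1.354, -0.206], TCP at [0.257, -0.515, 0.256] pointing down, gripper open.
Joint ranges: [-2.99, 2.99], [-0.89, 2.07], [0.3, 2.58], [-1.14, 4.28], [0, 2.63], [-3.12, 3.12]. Speed limits (rad/s): [2.57, 2.57, 3.01, 3.14, 3.14, 3.14].

## Interface

Orientations are given as a unit quaternion [w, x, y, z].
In Python, from cell import manip gives the robot as it stands.
- The arm moves only by the shell command python3 -m inch 'ROWS' [FORCE]. ROWS is JSON, a list that holds one entry, the list of rows, each a list of 7 numbers: the shift along the tool's x, y, z in cm, then the turn, a rotation vector about the tool's x, y, z in degrees, then the opening, from 0 (shut) to 1 (fully open). In form: [[[x, y, z, rx, ry, rz, gripper], ...]]. A call has 1 to 5 rows; each row is the pose to reach, as a shift and turn from the pose commanded when the call began, along the tool's axes at that moment; what a row does not reach only later rows make up. A row lasts 1/12 s, in which the tool goes at most 41.7 mm and 7.16 degrees, less where a joint would pass 70% of its speed; a pose out of reach is approached as far as the arm can. A call with a gripper value outside its range is refused whole. The fingers move at their own pace and stop on an object; FORCE is the grip in N (left out, the last holds). Time passes only in rows, so rows that repeat a pose let the fingers close. It gives the time, the measured TCP pose, the force, the opening and the grip force at its end, in the units of the state.
- manip.read_state(): the state, without advancing time (a new reading comes with each control period).
- manip.snapshot(name): name is "scene" or "top" or "wrist"; returns a dict with "pixels" (384x512x3 uint8, blue, green, red), "depth" (384x512 float32, m along the optical axis (not along the pixel's ray), 0 where there is no reading), "fx", "fy", "cx", "cy" (pixels), "k1" (the pictures are not rectified: a ray, as slopes to the right and down, at radius r is drawn at 1 + k1 r^2 times it, then the intrinsics apply), "world_from_camera" (4x4, takes a point from camera to world coordinates). Camera axes: x right, y up, looking along -z (the intrinsics and any distortion apply to the point x, -y, -z); pixel columns grow to the right and rows downward; lengths in m; the calibration is good to about 2 mm. A picture is of the moment at which its call begins.
- manip.job_done(): hands the job in; it is judged then, once.
The state is a dict: "clock": time; "joints": joint angles; "dq": joint speeds; "joint_efforts": joint torques, N m; "eef_pos": TCP position; "ee_rot": TCP orientation; "force": force on the tool from outside, world axes, zero at the start; "torque": the same for the moment, N m; "gripper_width": finger opening in m; "finger_force": force on a finger pad.
Only numpy, scipy, OpenCV 4.12 (cv2) and the standard library are available. Lean on these libraries where they do the work, as an engineer would, in place of code of your own. Each camera call takes 0.05 s, during which the arm holds its last target. There are 200 camera calls.

## Working session

There is one attempt and no reset: what is moved stays moved. The work goes in short steps, Python scripts to look and compute and a shell command to move; the robot and the scene stay as the last step left them, time stands still between calls to the robot, and variables do not carry over. Pictures are saved under pics/ and viewed, at most 10 in all, crops included, and the job is handed in when it is done.

```bash
mkdir -p pics; ls
python3 - <<'E'
from cell import manip
import cv2
for n in("top","scene"):
    s=manip.snapshot(n); cv2.imwrite(f"pics/{n}1.png",s["pixels"])
    print(n,s["fx"],s["cx"],s["cy"],s["k1"],s["world_from_camera"].round(3).tolist())
print(manip.read_state())
E
```

```text
pics
top 376.1793689513047 259.1344582045089 194.6151014202066 -0.011700297846214654 [[0.013, 0.987, -0.159, 0.467], [-0.999, 0.018, 0.03, 0.038], [0.032, 0.159, 0.987, 0.867], [0.0, 0.0, 0.0, 1.0]]
scene 351.12294111405123 262.36516039568295 197.0370327443339 -0.06558194598332696 [[0.648, -0.453, 0.612, 1.1], [0.761, 0.408, -0.504, -0.366], [-0.021, 0.792, 0.61, 0.52], [0.0, 0.0, 0.0, 1.0]]
{'clock': 0.1, 'joints': array([-1.31433144e+00,  1.81493136e-01,  1.60791369e+00, -9.07612446e-08,
        1.35379500e+00, -2.06301457e-01]), 'dq': array([ 4.64656223e-05, -2.14167004e-03, -2.76767212e-03, -6.37832152e-04,
       -7.97331081e-04,  3.15976590e-04]), 'joint_efforts': array([ 4.32162033e-04, -4.45876050e+01, -3.52235949e+01, -2.90299768e-04,
        4.15331204e-03,  2.23259235e-06]), 'eef_pos': array([ 0.25659008, -0.51405971,  0.25545662]), 'ee_rot': array([-8.04330125e-04,  9.73349815e-01,  2.29323987e-01, -2.02225318e-05]), 'force': array([ 0.33292162,  1.02507148, -0.03460663]), 'torque': array([0.00876193, 0.01537359, 0.01064274]), 'finger_force': 0.0, 'gripper_width': 0.08512355522896628}
```

View pics/top1.png

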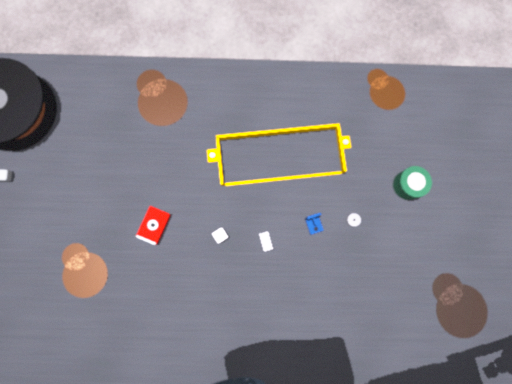

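The top view shows, from left to right: magnet (153,226), square (220,236), flat (266,241), bracket (315,225), slug (354,220) and tin (416,182). The mouth line runs from (226,184) to (341,173).

Run:
```python
import cv2
p=cv2.imread("pics/top1.png")[115:265,125:445]
cv2.imwrite("pics/crop1.png",cv2.resize(p,None,fx=2.5,fy=2.5,interpolation=cv2.INTER_CUBIC))
```

```text
(no output)
```

View pics/crop1.png

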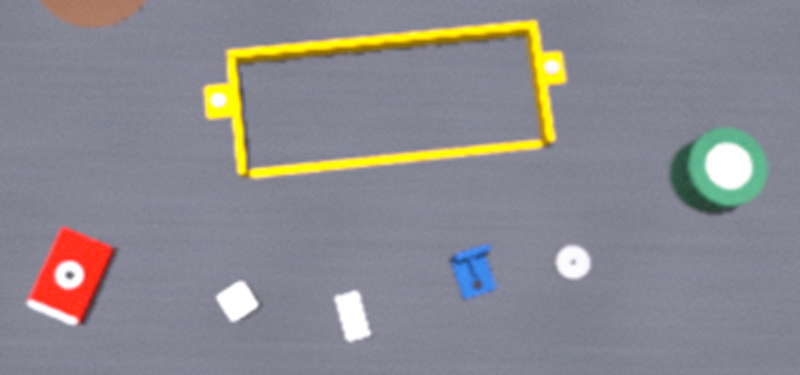

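The crop shows the square at (238,301), flat at (352,316), bracket at (474,278), slug at (573,262), and tin lid at (728,166). The line's outer edge runs from (246,177) to (546,148). The square and slug sit near the side-wall lines, so they need diagonal pushes.

```bash
cat > h.py <<'E'
import numpy as np, cv2
from cell import manip
from scipy.spatial.transform import Rotation as R
def px2w(s,uv,z):
    K=np.array([[s["fx"],0,s["cx"]],[0,s["fy"],s["cy"]],[0,0,1]])
    n=cv2.undistortPoints(np.array([[uv]],float),K,np.array([s["k1"],0,0,0,0]))[0,0]
    T=s["world_from_camera"]; d=T[:3,:3]@[n[0],-n[1],-1]; o=T[:3,3]
    return (o+d*(z-o[2])/d[2])[:2]
def crop(uv): return ((uv[0]+.5)/2.5-.5+125,(uv[1]+.5)/2.5-.5+115)
def rot(): 
    q=manip.read_state()["ee_rot"]; return R.from_quat(np.r_[q[1:],q[0]])
E
python3 - <<'E'
from h import *
s=manip.snapshot("top")
P=dict(mL=((246,177),0),mR=((546,148),0),sq=((238,301),.022),flat=((352,316),.014),br=((474,280),.006),slug=((573,262),.016),tin=((728,166),.05),mag=((70,277),.018))
W={k:px2w(s,crop(u),z) for k,(u,z) in P.items()}
m=(W["mL"]+W["mR"])/2; y=W["mL"]-W["mR"]; print("width",np.linalg.norm(y)); y/=np.linalg.norm(y); x=np.array([y[1],-y[0]])
print("mouth",m,"x",x,"bayyaw",np.degrees(np.arctan2(x[1],x[0])))
for k in W: print(k,W[k].round(3),"bay",((W[k]-m)@x).round(3),((W[k]-m)@y).round(3))
print(rot().as_matrix().round(3))
E
```

```text
width 0.2853103229598343
mouth [ 0.64347943 -0.04542633] x [0.9930912  0.11734506] bayyaw 6.738903366819737
mL [0.627 0.096] bay 0.0 0.143
mR [ 0.66  -0.187] bay 0.0 -0.143
sq [0.51  0.099] bay -0.116 0.159
flat [ 0.499 -0.004] bay -0.139 0.059
br [ 0.533 -0.116] bay -0.118 -0.057
slug [ 0.55  -0.205] bay -0.111 -0.148
tin [ 0.636 -0.339] bay -0.042 -0.291
mag [0.529 0.25 ] bay -0.079 0.306
[[ 0.895  0.446 -0.   ]
 [ 0.446 -0.895  0.001]
 [ 0.    -0.001 -1.   ]]
```

```bash
python3 -m inch '[[[3.5,-1.4,1,0,0,0,0.17],[7.1,-2.8,2,0,0,0,0.17],[10.7,-4.2,3,0,0,0,0.17],[14.3,-5.6,4,0,0,0,0.17],[17.8,-7,5,0,0,0,0.17]]]'
python3 -m inch '[[[3.5,-1.4,1,0,0,-1,0.17],[7.1,-2.8,2,0,0,-2,0.17],[10.7,-4.2,3,0,0,-3,0.17],[14.3,-5.6,4,0,0,-4,0.17],[17.8,-7.2,6,0,0,-4.5,0.17]]]'
cat >> h.py <<'E'
def go(w,z=None,yaw=None):
    # shift (cm) in tool axes to world xy,z from the measured pose; rz (deg) for tool-x yaw
    st=manip.read_state(); p=st["eef_pos"]; r=rot(); M=r.as_matrix()
    d=np.array([w[0],w[1],p[2] if z is None else z])-p
    y0=np.degrees(np.arctan2(M[1,0],M[0,0]))
    print("t",round(st["clock"],2),"tcp",p.round(4),"yaw",y0.round(2),"shift cm",(M.T@d*100).round(2),"rz",None if yaw is None else round(y0-yaw,1),"w",round(st["gripper_width"],4),"F",st["force"].round(1))
E
python3 -c "
from h import *
go((.511,-.228),.029,31)"
```

```text
clock: 0.57
eef_pos: [0.3855, -0.3708, 0.2057]
ee_rot: [-0.0, 0.973, 0.229, 0.0]
force: [0.8, -0.5, -0.5]
gripper_width: 0.0256
finger_force: 0.0
clock: 0.98
eef_pos: [0.5132, -0.2288, 0.1482]
ee_rot: [0.001, 0.963, 0.268, 0.001]
force: [0.2, -0.8, 0.5]
gripper_width: 0.0146
finger_force: 0.0
t 0.98 tcp [ 0.5132 -0.2288  0.1482] yaw 31.08 shift cm [-0.17 -0.22 11.92] rz 0.1 w 0.0146 F [ 0.2 -0.8  0.5]
```

```bash
python3 -m inch '[[[-0.2,-0.2,4,0,0,0,0.17],[-0.2,-0.2,8,0,0,0,0.17],[-0.2,-0.2,10.5,0,0,0,0.17],[-0.2,-0.2,11.7,0,0,0,0.17],[-0.2,-0.2,11.7,0,0,0,0.17]]]'
python3 -m inch '[[[0.8,0,0,0,0,0,0.17],[1.6,0,0,0,0,0,0.17],[2.4,0,0,0,0,0,0.17],[3.4,0,0,0,0,0,0.17],[4.4,0,0,0,0,0,0.17]]]'
python3 - <<'E'
from h import *
p=manip.snapshot("top")["pixels"][115:265,125:445]
cv2.imwrite("pics/crop2.png",cv2.resize(p,None,fx=2.5,fy=2.5,interpolation=cv2.INTER_CUBIC))
go((.511,-.228),.029,31)
E
```

```text
clock: 1.4
eef_pos: [0.507, -0.2281, 0.0277]
ee_rot: [-0.002, 0.964, 0.267, -0.001]
force: [0.8, 0.2, -0.1]
gripper_width: 0.0144
finger_force: 0.0
clock: 1.82
eef_pos: [0.5473, -0.2061, 0.0311]
ee_rot: [0.001, 0.964, 0.267, 0.001]
force: [-0.9, 0.1, 0.5]
gripper_width: 0.0147
finger_force: 0.5
t 1.87 tcp [ 0.5487 -0.2053  0.0312] yaw 31.06 shift cm [-4.41 -0.    0.21] rz 0.1 w 0.0147 F [0.1 0.7 0.7]
```

View pics/crop2.png

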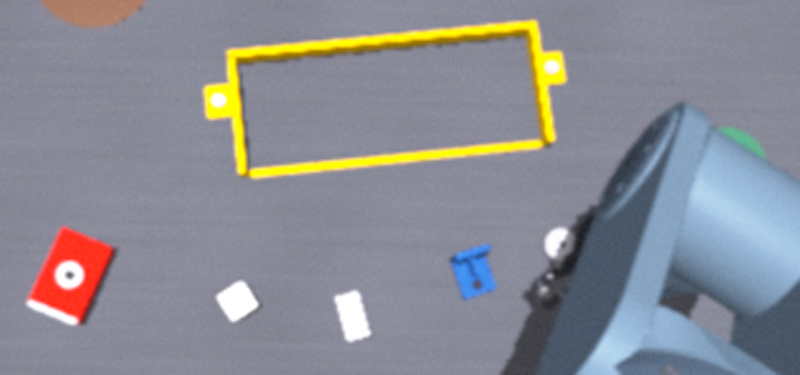

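The slug, now at (558,242), is seated against the fingers and moving towards the bay. I'll continue the push.

```bash
python3 -m inch '[[[1,0,0.1,0,0,0,0.17],[2.2,0,0.1,0,0,0,0.17],[3.4,0,0.1,0,0,0,0.17],[4.6,0,0.1,0,0,0,0.17],[5.8,0,0.1,0,0,0,0.17]]]'
python3 -m inch '[[[1.2,0,0,0,0,0,0.17],[2.4,0,0,0,0,0,0.17],[3.6,0,0,0,0,0,0.17],[4.8,0,0,0,0,0,0.17],[5.8,0,0,0,0,0,0.17]]]'
python3 -m inch '[[[1,0,0,0,0,0,0.17],[2,0,0,0,0,0,0.17],[2.8,0,0,0,0,0,0.17],[3.4,0,0,0,0,0,0.17],[3.7,0,0,0,0,0,0.17]]]'
python3 - <<'E'
from h import *
p=manip.snapshot("top")["pixels"][115:265,125:445]
cv2.imwrite("pics/crop3.png",cv2.resize(p,None,fx=2.5,fy=2.5,interpolation=cv2.INTER_CUBIC))
go((.680,-.127),.029,31)
E
```

```text
clock: 2.28
eef_pos: [0.5967, -0.1757, 0.029]
ee_rot: [-0.0, 0.964, 0.267, 0.0]
force: [-0.0, -0.7, 0.8]
gripper_width: 0.0146
finger_force: 0.5
clock: 2.7
eef_pos: [0.6465, -0.1457, 0.0291]
ee_rot: [0.0, 0.964, 0.268, 0.0]
force: [-0.5, -0.5, -0.1]
gripper_width: 0.0147
finger_force: 0.4
clock: 3.12
eef_pos: [0.6777, -0.127, 0.029]
ee_rot: [0.0, 0.964, 0.268, 0.0]
force: [0.0, -0.2, 0.8]
gripper_width: 0.0147
finger_force: 0.4
t 3.17 tcp [ 0.6778 -0.1269  0.029 ] yaw 31.04 shift cm [0.18 0.12 0.  ] rz 0.0 w 0.0146 F [ 0.3 -0.2 -0. ]
```

View pics/crop3.png

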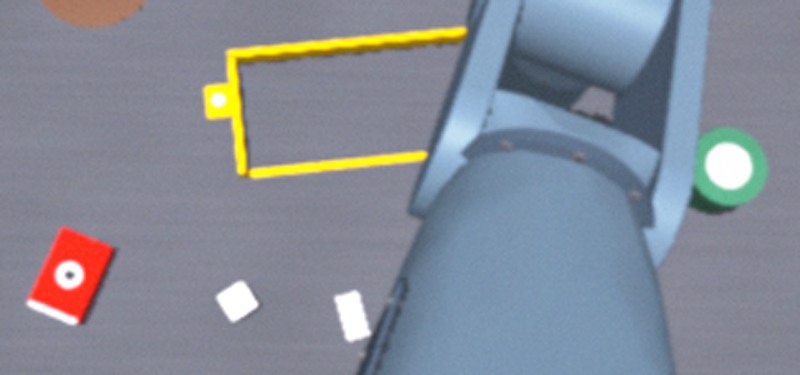

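The arm hides the slug, but finger contact held the whole way. I'll back off and move to the flat bar.

```bash
python3 -m inch '[[[-1.5,0,0,0,0,0,0.17],[-3,0,-2,0,0,0,0.17],[-4,0,-6,0,0,0,0.05],[-6,0,-9,0,0,0,0.05],[-9,0,-10,0,0,0,0.05]]]'
python3 -m inch '[[[0,0,0,0,0,7,0.05],[0,0,0,0,0,14,0.05],[0,0,0,0,0,21,0.05],[0,0,0,0,0,28,0.05],[0,0,0,0,0,28,0.05]]]'
python3 -c "
from h import *
go((.454,-.006),.029,3)"
```

```text
clock: 3.58
eef_pos: [0.6029, -0.1749, 0.1347]
ee_rot: [0.003, 0.963, 0.268, 0.004]
force: [1.8, -1.0, 0.6]
gripper_width: 0.0039
finger_force: 0.0
clock: 4.0
eef_pos: [0.5996, -0.1742, 0.1292]
ee_rot: [-0.0, 1.0, 0.024, 0.0]
force: [0.0, 0.5, -0.6]
gripper_width: 0.0045
finger_force: 0.0
t 4.0 tcp [ 0.5996 -0.1742  0.1292] yaw 2.73 shift cm [-13.74 -17.49  10.02] rz -0.3 w 0.0045 F [ 0.   0.5 -0.6]
```

```bash
python3 -m inch '[[[-3,-2.5,0,0,0,0,0.05],[-5.5,-5.5,0,0,0,0,0.05],[-8,-8.5,0,0,0,0,0.05],[-10.5,-11.5,0,0,0,0,0.05],[-12.5,-14.5,0,0,0,0,0.05]]]'
python3 -m inch '[[[-1.2,-3,0,0,0,0,0.05],[-1.2,-3,2.5,0,0,0,0.05],[-1.2,-3,6,0,0,0,0.05],[-1.2,-3,9,0,0,0,0.05],[-1.2,-3,10,0,0,0,0.05]]]'
python3 - <<'E'
from h import *
s=manip.snapshot("top")
p=s["pixels"][115:265,125:445]
cv2.imwrite("pics/crop4.png",cv2.resize(p,None,fx=2.5,fy=2.5,interpolation=cv2.INTER_CUBIC))
go((.454,-.006),.029,3)
E
```

```text
clock: 4.42
eef_pos: [0.4652, -0.0346, 0.1286]
ee_rot: [-0.0, 1.0, 0.028, -0.001]
force: [0.3, 0.5, 0.1]
gripper_width: 0.0043
finger_force: 0.0
clock: 4.83
eef_pos: [0.451, -0.0054, 0.0259]
ee_rot: [-0.001, 1.0, 0.028, -0.003]
force: [-0.5, 0.7, 0.4]
gripper_width: 0.0042
finger_force: 0.0
t 4.88 tcp [ 0.4516 -0.0057  0.0261] yaw 3.17 shift cm [ 0.24  0.04 -0.29] rz 0.2 w 0.0042 F [-0.6 -0.3  0.4]
```

View pics/crop4.png

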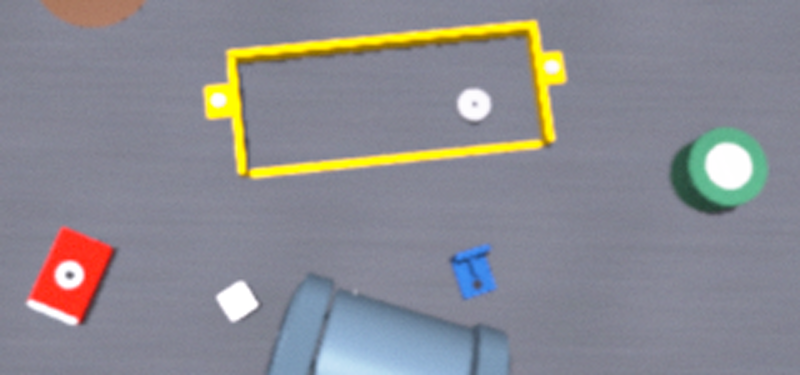

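The slug, at (474,104), is well inside the bay, and the others haven't moved. Next I push the flat bar about 20.5 cm, with the tips raised slightly.

```bash
python3 -m inch '[[[0.6,0,-0.3,0,0,0,0.05],[1.2,0,-0.3,0,0,0,0.05],[1.9,0,-0.3,0,0,0,0.05],[2.7,0,-0.3,0,0,0,0.05],[3.7,0,-0.3,0,0,0,0.05]]]'
python3 -m inch '[[[1,0,0,0,0,0,0.05],[2,0,0,0,0,0,0.05],[3.1,0,0,0,0,0,0.05],[4.2,0,0,0,0,0,0.05],[5.3,0,0,0,0,0,0.05]]]'
python3 -m inch '[[[1.2,0,0,0,0,0,0.05],[2.4,0,0,0,0,0,0.05],[3.6,0,0,0,0,0,0.05],[4.8,0,0,0,0,0,0.05],[6,0,0,0,0,0,0.05]]]'
python3 -m inch '[[[1.2,0,0,0,0,0,0.05],[2.4,0,0,0,0,0,0.05],[3.6,0,0,0,0,0,0.05],[4.5,0,0,0,0,0,0.05],[5.2,0,0,0,0,0,0.05]]]'
python3 -c "
from h import *
go((.450,.120),.13,-15)"
```

```text
clock: 5.3
eef_pos: [0.4924, -0.0046, 0.0332]
ee_rot: [0.0, 1.0, 0.026, 0.001]
force: [-0.2, -0.8, -0.1]
gripper_width: 0.0042
finger_force: 0.3
clock: 5.72
eef_pos: [0.5454, -0.0016, 0.0326]
ee_rot: [0.0, 1.0, 0.026, 0.0]
force: [-0.0, -0.1, 0.6]
gripper_width: 0.0043
finger_force: 0.3
clock: 6.13
eef_pos: [0.6052, 0.0017, 0.0326]
ee_rot: [0.0, 1.0, 0.026, 0.0]
force: [-0.5, 0.0, 0.2]
gripper_width: 0.0041
finger_force: 0.3
clock: 6.55
eef_pos: [0.6573, 0.0044, 0.0326]
ee_rot: [0.0, 1.0, 0.026, 0.001]
force: [-0.9, 0.1, 0.7]
gripper_width: 0.0043
finger_force: 0.3
t 6.55 tcp [0.6573 0.0044 0.0326] yaw 3.03 shift cm [-20.08 -12.64  -9.77] rz 18.0 w 0.0043 F [-0.9  0.1  0.7]
```

```bash
python3 -m inch '[[[-1.5,0,0,0,0,0,0.05],[-3,0,-2,0,0,0,0.05],[-5,0,-6,0,0,0,0.17],[-8,-2,-9,0,0,0,0.17],[-11,-4,-10,0,0,0,0.17]]]'
python3 -m inch '[[[-2,-2,0,0,0,6,0.17],[-4,-4,0,0,0,12,0.17],[-6,-6,0,0,0,18,0.17],[-7.5,-7.5,0,0,0,21,0.17],[-7.5,-7.5,0,0,0,21,0.17]]]'
python3 - <<'E'
from h import *
s=manip.snapshot("top")
p=s["pixels"][115:265,125:445]
cv2.imwrite("pics/crop5.png",cv2.resize(p,None,fx=2.5,fy=2.5,interpolation=cv2.INTER_CUBIC))
go((.467,.113),.031,-18)
E
```

```text
clock: 6.97
eef_pos: [0.5491, 0.0358, 0.1354]
ee_rot: [0.001, 1.0, 0.025, 0.004]
force: [0.8, 0.5, 1.2]
gripper_width: 0.0143
finger_force: 0.0
clock: 7.38
eef_pos: [0.4644, 0.1104, 0.131]
ee_rot: [-0.0, 0.988, -0.156, -0.001]
force: [0.7, -1.1, -0.3]
gripper_width: 0.0144
finger_force: 0.0
t 7.43 tcp [0.4664 0.1093 0.1315] yaw -17.83 shift cm [-0.05 -0.37 10.05] rz 0.2 w 0.0143 F [ 0.4 -0.4  0.1]
```

View pics/crop5.png

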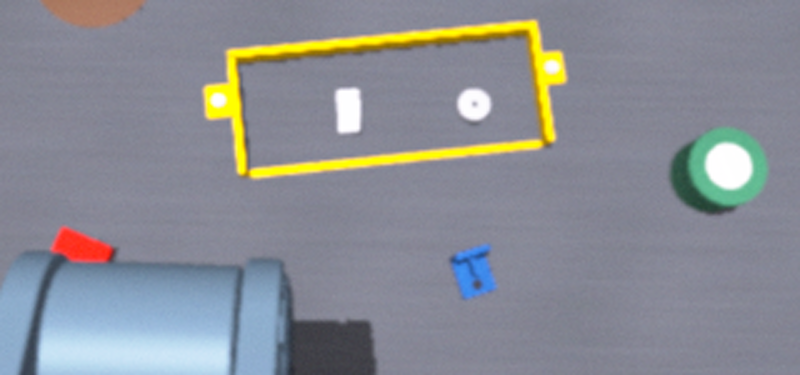

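The flat bar, at (348,110), is inside. Now I lower the fingers and push the square about 20 cm.

```bash
python3 -m inch '[[[0,-0.4,3,0,0,0,0.17],[0,-0.4,6,0,0,0,0.17],[0,-0.4,8.5,0,0,0,0.17],[0,-0.4,9.7,0,0,0,0.17],[0,-0.4,9.9,0,0,0,0.17]]]'
python3 -m inch '[[[0.6,0,0,0,0,0,0.17],[1.2,0,0,0,0,0,0.17],[1.9,0,0,0,0,0,0.17],[2.7,0,0,0,0,0,0.17],[3.7,0,0,0,0,0,0.17]]]'
python3 -m inch '[[[1,0,0,0,0,0,0.17],[2,0,0,0,0,0,0.17],[3.1,0,0,0,0,0,0.17],[4.2,0,0,0,0,0,0.17],[5.3,0,0,0,0,0,0.17]]]'
python3 - <<'E'
from h import *
s=manip.snapshot("top")
p=s["pixels"][115:265,125:445]
cv2.imwrite("pics/crop6.png",cv2.resize(p,None,fx=2.5,fy=2.5,interpolation=cv2.INTER_CUBIC))
go((.657,.051),.031,-18)
E
```

```text
clock: 7.85
eef_pos: [0.4676, 0.1112, 0.0297]
ee_rot: [0.0, 0.988, -0.156, -0.002]
force: [-0.3, 0.3, -0.2]
gripper_width: 0.0146
finger_force: 0.0
clock: 8.27
eef_pos: [0.505, 0.1002, 0.033]
ee_rot: [-0.0, 0.988, -0.156, 0.001]
force: [-1.2, 0.1, 2.3]
gripper_width: 0.0145
finger_force: 0.9
clock: 8.68
eef_pos: [0.5551, 0.0837, 0.0323]
ee_rot: [-0.0, 0.988, -0.156, -0.0]
force: [-2.2, 0.7, 3.3]
gripper_width: 0.0147
finger_force: 2.0
t 8.73 tcp [0.5576 0.0828 0.0329] yaw -18.02 shift cm [10.44 -0.05  0.22] rz -0.0 w 0.0143 F [ 0.8 -0.4  1.2]
```

View pics/crop6.png

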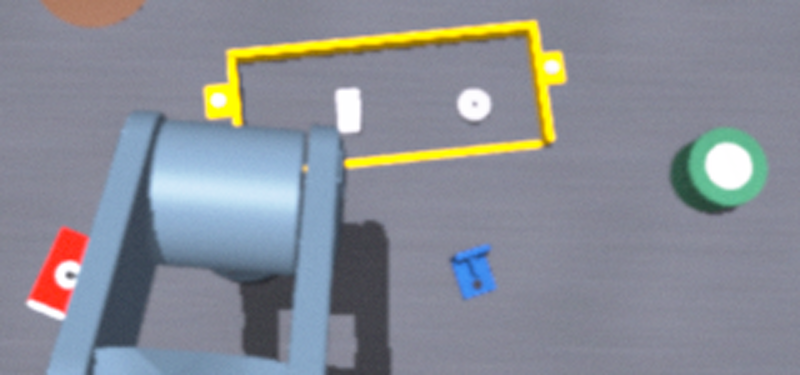

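The square is hidden under the wrist, but the finger force shows it is in contact. I'll continue.

```bash
python3 -m inch '[[[0.8,0,0,0,0,0,0.17],[1.8,0,0,0,0,0,0.17],[2.9,0,0,0,0,0,0.17],[4,0,0,0,0,0,0.17],[5,0,0,0,0,0,0.17]]]'
python3 -m inch '[[[1.1,0,0,0,0,0,0.17],[2.2,0,0,0,0,0,0.17],[3.3,0,0,0,0,0,0.17],[4.3,0,0,0,0,0,0.17],[5,0,0,0,0,0,0.17]]]'
python3 -m inch '[[[-1.2,0,0,0,0,0,0.17],[-3,0,-2,0,0,0,0.17],[-6,0,-5,0,0,0,0.17],[-9,0,-9,0,0,0,0.17],[-13,0,-10,0,0,0,0.17]]]'
python3 -m inch '[[[-3,0,0,0,0,0,0.17],[-6,0,0,0,0,0,0.17],[-9,0,0,0,0,0,0.17],[-11,0,0,0,0,0,0.17],[-11,0,0,0,0,0,0.17]]]'
python3 - <<'E'
from h import *
s=manip.snapshot("top")
p=s["pixels"][115:265,125:445]
cv2.imwrite("pics/crop7.png",cv2.resize(p,None,fx=2.5,fy=2.5,interpolation=cv2.INTER_CUBIC))
E
```

```text
clock: 9.15
eef_pos: [0.6026, 0.0682, 0.032]
ee_rot: [0.0, 0.988, -0.156, 0.0]
force: [-1.0, -0.4, 0.1]
gripper_width: 0.0144
finger_force: 1.1
clock: 9.57
eef_pos: [0.6504, 0.0526, 0.032]
ee_rot: [0.0, 0.988, -0.156, 0.0]
force: [-0.3, 0.5, -0.5]
gripper_width: 0.0147
finger_force: 0.9
clock: 9.98
eef_pos: [0.5349, 0.0906, 0.1337]
ee_rot: [-0.0, 0.988, -0.157, 0.004]
force: [1.0, -0.1, 1.1]
gripper_width: 0.0146
finger_force: 0.0
clock: 10.4
eef_pos: [0.4235, 0.1263, 0.1291]
ee_rot: [0.0, 0.988, -0.155, -0.001]
force: [0.8, -0.9, -0.6]
gripper_width: 0.0144
finger_force: 0.0
```

View pics/crop7.png

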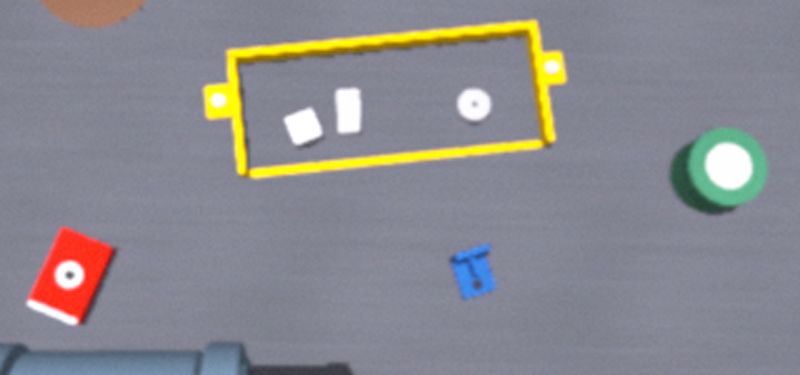

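The square (303,127), flat bar (348,110) and slug (474,104) all lie wholly inside. The bracket, tin and magnet haven't moved, and the arm is clear.

```bash
python3 -c "
from cell import manip
print(manip.job_done())"
```

```text
the job is handed in; nothing more can be done
None
```

I swept all three offcuts into the scrap bay and handed the job in at about 10.5 s of the 54 s allowed; the last picture shows each wholly inside and the bracket, tin and magnet unmoved, but no verdict came back.

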